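# Wedge the rocking light box steady

### The job

The light box on the glazing bench rocks because one foot is too short. Press down on its loose corner to feel it rock, then, without picking anything up, push the wooden wedge thin end first under the short foot just until the box no longer rocks and still stands level on its other feet. Finally press the same corner again to check that it stays firm, and leave everything else on the bench where it is.

Things in the scene. Friction and masses are not known exactly. Their poses are not given: they have to be found in the camera images.
- lightbox: Aluminium light box with white top, 260 (x) x 200 (y) mm, loose, 2 kg (+-25%). Origin at bench level under its centre, z up. Flat underside 30 mm, flat top 62 mm above the bench. Four round rubber feet, 24 mm diameter, at x = +-105, y = +-75 mm; the one at +105, -75 is short and hangs in the air, and the box rests level on the other three. A wedge lift of 7 N or more starts to jack it off these.
- loose_corner (a point): Point on the light box's top face straight above the short foot, 62 mm above the bench and 25 mm in from both edges of that corner: press here. 2 to 3 N down here rocks the unwedged box until the short foot meets the bench; let go, it rocks back level.
- short_foot (a point): Point on the short foot's axis at the box's underside, 30 mm above the bench, 25 mm in from the box's -y side, from which the wedge comes. The foot's domed end hangs 4 to 11 mm above the bench (not known beforehand).
- wedge: Loose wooden wedge 120 long x 60 wide mm, 70 g. Origin: centre of its underside; x points to the thin end (3 mm high). The thick end at -x is an upright face 23 mm high. The top slopes evenly, 1 mm in 6. It starts off the box's -y side, thin end towards the short foot, off line by up to 25 mm and 0.35 rad. It slides at 0.5 N, jams under the foot at 3 N and more, and stays where left.
- tape: Bystander: blue roll of tape lying flat, 84 mm diameter, 24 mm high; origin at the centre of its underside.
- offcut: Bystander: wooden block 50 x 70 x 38 mm high; origin at the centre of its underside.
- jar: Bystander: jar, 60 mm diameter, 75 mm high; origin at the centre of its underside.
- knife: Bystander: putty knife lying flat, 200 mm long along its x; origin under its middle.
- brush: Bystander: brush lying flat, 180 mm long along its x; origin under its middle.
- tin: Bystander: tin can, 74 mm diameter, 70 mm high; origin at the centre of its underside.
- mug: Bystander: mug, 80 mm diameter, 90 mm high; origin at the centre of its underside.
- hammer: Bystander: hammer lying flat, 240 mm long along its x; origin under its middle.
Mind the look-alikes: they are no part of the job. Leave any black or yellow look-alike of the wedge alone.

How it is judged:
On the way, in this order (a step that is already met when the one before it is completed fails the run):
1. the loose corner is pressed with the fingers and the box rocks (contact force between the fingers and lightbox above 1 N and horizontal distance between the grasp point and loose_corner below 0.06 m and angle between lightbox's own z axis and vertical above 0.016 rad), for 0.05 s.
2. the wedge is under the short foot and touches it, fingers off the box, box level (contact force between wedge and lightbox above 0.2 N and contact force between the fingers and lightbox below 0.5 N and angle between lightbox's own z axis and vertical below 0.012 rad and x of short_foot in the frame of wedge between -0.058 and 0.058 m and y of short_foot in the frame of wedge between -0.03 and 0.03 m), for 0.2 s.
3. the corner is pressed again with more than 4 N and the box stays level (contact force between the fingers and lightbox above 4 N and horizontal distance between the grasp point and loose_corner below 0.06 m and angle between lightbox's own z axis and vertical below 0.012 rad), for 0.1 s.
At the end, for the whole second after the job is handed in: The wedge lies flat on the bench under the short foot (foot axis within the wedge's length and within 30 mm of its centre line) and bears on it (over 0.2 N); the box is level within 0.012 rad and within 30 mm of where it was; both at rest (angle between lightbox's own z axis and vertical below 0.012 rad and contact force between wedge and lightbox above 0.2 N and angle between wedge's own z axis and vertical below 0.05 rad and height (world z) of wedge below 0.006 m and distance of lightbox from where it was at the start of the episode below 0.03 m and linear speed of each of lightbox, wedge below 0.01 m/s and x of short_foot in the frame of wedge between -0.058 and 0.058 m and y of short_foot in the frame of wedge between -0.03 and 0.03 m); the robot touches nothing.
It fails at once if the wedge is lifted or tipped (height (world z) of wedge above 0.012 m or angle between wedge's own z axis and vertical above 0.2 rad).
It fails at once if the light box is lifted or shoved along the bench (height (world z) of lightbox above 0.012 m or distance of lightbox from where it was at the start of the episode above 0.04 m).
It fails at once if a bystander is moved more than 30 mm (distance of any of tape, offcut, jar, knife, brush, tin, mug, hammer from where it was at the start of the episode above 0.03 m).
It also fails if it takes over 64 s, if anything falls off the work surface, if the arm or the gripper's body presses on something with over 40 N, if the wrist force passes 120 N, or if a joint passes its speed limit or range.

### The arm

A 6-joint arm with a two-finger parallel gripper is mounted at the origin on the work surface. World frame = base frame: x ahead of the robot, y to its left, z up, the work surface at z = 0. Lengths are in m, angles in rad, forces in N, time in s.
With the tool pointing down it reaches from about 0.325 to 0.75 m from the base axis. Payload 7.6 kg.
Tool frame: the origin (TCP) lies on the mounting face of the last link; the fingertips stand 173 mm ahead of it and the grasp point (between the pads) lies arm.tcp_to_grasp ahead of it (arm.tcp_to_grasp is the distance from the TCP to the grasp point, in m); z points along the fingers, y is the direction in which the jaws open and shut (so a half turn about z gives the same grasp; the last joint's range is limited). The gripper opens to 85 mm and grips with 20 to 120 N. Pads are 22 mm wide; open, the fingers measure 114 mm over their backs; the gripper's body (76 mm by 85 mm) begins 54 mm behind the grasp point. The pads swing forward as they close: fully open they stand 13 mm farther back than shut.
Start: joints at [-0.07, 0.052, 1.401, -0, 1.689, -0.07], TCP at [0.525, 0, 0.405] pointing down, gripper open.
Joint ranges: [-2.9, 2.9], [-0.91, 2.17], [0.12, 2.37], [-1.06, 4.2], [0.26, 2.73], [-2.93, 2.93]. Speed limits (rad/s): [2.57, 2.57, 3.01, 3.14, 3.14, 3.14].

### API

Orientations are given as a unit quaternion [x, y, z, w].
In Python, from rig import arm, vision, hand_in, search_frame gives the robot as it stands.
- The arm moves only by the tool play_rows, never from a script. Its argument "plan" is a list of rows, each a list of 7 numbers: the finger opening in m, from 0 to 0.0854, then the shift along the tool's x, y, z in m, then the turn, a rotation vector about the tool's x, y, z in degrees. A call has exactly 5 rows; each row is the pose to reach, as a shift and turn from the pose measured when the call began, along the tool's axes at that moment; what a row does not reach only later rows make up. A row lasts 1/12 s, in which the tool goes at most 41.7 mm and 7.16 degrees, less where a joint would pass 70% of its speed; a pose out of reach is approached as far as the arm can. A call with a gripper value outside its range is refused whole. The fingers move at their own pace and stop on an object; the grip force is fixed at half the most. Time passes only in rows, so rows that repeat a pose let the fingers close, or fill a call up. It gives the time, the measured TCP pose, the force and the opening at its end, in the units of the state.
- arm.sense(): the state, without advancing time (a new reading comes with each control period).
- vision.camera(name): name is "scene" or "side" or "wrist"; returns a dict with "color" (384x512x3 uint8, red, green, blue), "z_map" (384x512 float32, m along the optical axis (not along the pixel's ray), 0 where there is no reading), "fx", "fy", "cx", "cy" (pixels), "position" and "attitude" of the camera in the world; the wrist camera has in their place "tool_from_camera" (4x4, takes a point from camera to tool coordinates, whose origin is the TCP and whose axes are the flange's). Camera axes: x right, y up, looking along -z (the intrinsics and any distortion apply to the point x, -y, -z); pixel columns grow to the right and rows downward; lengths in m; the calibration is good to about 2 mm. A picture is of the moment at which its call begins: read the wrist's pose just before it.
- hand_in(): hands the job in, once; it reports no verdict.
Trained networks look in a picture, given as the dict that the camera call returned (one of the last four; its "shot" number tells which), for a name from the list of things; names that differ only in an ending like _2 or _b are one class to them, and where a whole thing is asked for, a point or a joint stands for the part that bears it (a point fixed in the world has none). Each returns a list of dicts, best first, with "score" (0 to 1); they miss things now and then, are a little off and sometimes report something else, mostly with a low value. They report only what shows in the picture. A call takes as long as a camera call. They do not tell look-alikes from the thing itself.
- search_frame(picture, thing): "centre" ([column, row] in pixels, amid what is visible of it).
The state is a dict: "time": time; "joint_positions": joint angles; "joint_velocities": joint speeds; "effort": joint torques, N m; "position": TCP position; "orientation": TCP orientation; "ft_force": force on the tool from outside, world axes, zero at the start; "torque": the same for the moment, N m; "finger_gap": finger opening in m.
Only numpy, scipy, OpenCV 4.12 (cv2) and the standard library are available. Lean on these libraries where they do the work, as an engineer would, in place of code of your own. Each camera call takes 0.05 s, during which the arm holds its last target. There are 200 camera calls.

## Working session

There is one attempt and no reset: what is moved stays moved. The work goes in short steps, Python scripts to look and compute and a tool call to move; the robot and the scene stay as the last step left them, time stands still between calls to the robot, and variables do not carry over. Pictures are saved under pics/ and viewed, about 8 in all and at most 12, crops included, and the job is handed in when it is done.

Besides the shell and the picture viewer there is one more tool, called after "Emit:" in YAML: its name, and indented under it one key for each argument. play_rows: Moves the arm, as the interface text tells. Its arguments: {"type":"object","properties":{"plan":{"type":"array","items":{"type":"array","items":{"type":"number"}}}},"required":["plan"]}

```bash
ls; mkdir -p pics; python3 - <<'E'
from rig import arm, vision, search_frame
import cv2,numpy as np
s=arm.sense();print(s, arm.tcp_to_grasp)
ims=[]
for n in("scene","side"):
    p=vision.camera(n);np.savez(f"pics/{n}.npz",**{k:v for k,v in p.items()})
    print(n,p['fx'],p['fy'],p['cx'],p['cy'],p['position'],p['attitude'],[k for k in p])
    for t in("lightbox","wedge","short_foot"): print(t,[(np.round(d['centre']),round(d['score'],2)) for d in search_frame(p,t)])
    ims.append(p['color'])
cv2.imwrite("pics/a.png",cv2.cvtColor(cv2.resize(ims[0],(800,600)),cv2.COLOR_RGB2BGR))
cv2.imwrite("pics/b.png",cv2.cvtColor(cv2.resize(ims[1],(800,600)),cv2.COLOR_RGB2BGR))
E
```

```text
pics
{'time': 0.0, 'joint_positions': array([-7.02957444e-02,  5.28105289e-02,  1.40175535e+00, -1.06793661e-05,
        1.68857492e+00, -7.02912130e-02]), 'joint_velocities': array([-0.00207434,  0.00131052,  0.00072508,  0.00037089, -0.00084004,
       -0.00095315]), 'effort': array([ 8.02730119e-04, -3.81666934e+01, -3.60182977e+01,  8.43031398e-05,
        6.19437444e-03, -2.66336252e-05]), 'position': array([5.24963815e-01, 2.65947357e-05, 4.03870485e-01]), 'orientation': array([ 7.07108612e-01,  7.07104526e-01, -5.11558077e-04, -5.80963576e-04]), 'ft_force': array([0.39330539, 0.69537926, 0.10519562]), 'torque': array([ 0.02322578, -0.03194098,  0.00404492]), 'finger_gap': 0.08549787408343672} 0.1547
scene 400.9023359787494 400.9023359787494 257.9137415880888 186.76364685220904 [1.15583754 0.54267752 1.11521302] [0.12266082 0.30311813 0.86710648 0.375766  ] ['color', 'z_map', 'fx', 'fy', 'cx', 'cy', 'position', 'attitude', 'shot']
lightbox [(array([313., 202.]), 0.75)]
wedge [(array([245., 190.]), 0.95), (array([253., 149.]), 0.79), (array([243., 279.]), 0.68), (array([196., 181.]), 0.6)]
short_foot [(array([314., 202.]), 0.81)]
side 398.7002429578835 398.7002429578835 254.54137135619357 184.47205731305738 [0.20113429 1.05980224 1.0352701 ] [-0.06447433  0.41326573  0.8987624  -0.13145589] ['color', 'z_map', 'fx', 'fy', 'cx', 'cy', 'position', 'attitude', 'shot']
lightbox [(array([261., 221.]), 0.56), (array([171., 291.]), 0.22)]
wedge [(array([172., 211.]), 0.9), (array([297., 174.]), 0.85), (array([250., 183.]), 0.75), (array([241., 159.]), 0.65)]
short_foot [(array([262., 222.]), 0.98)]
```

View pics/a.png

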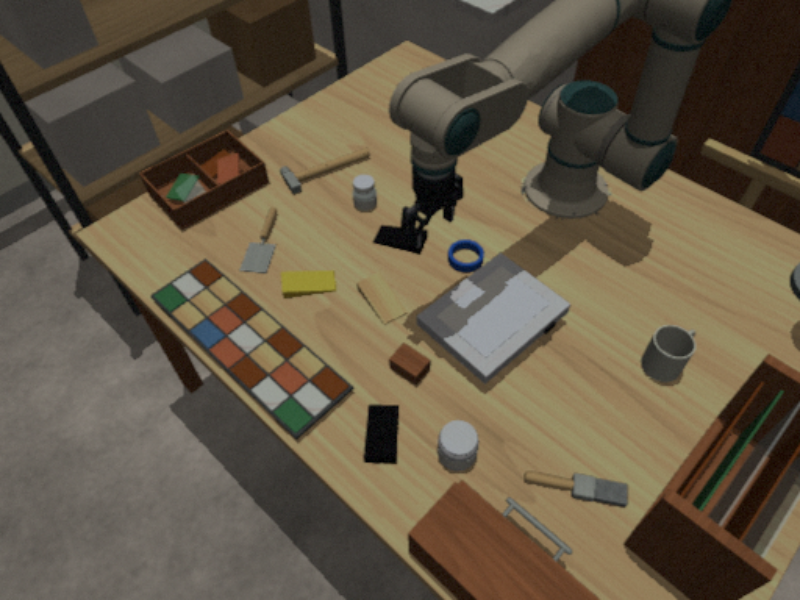

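View pics/b.png

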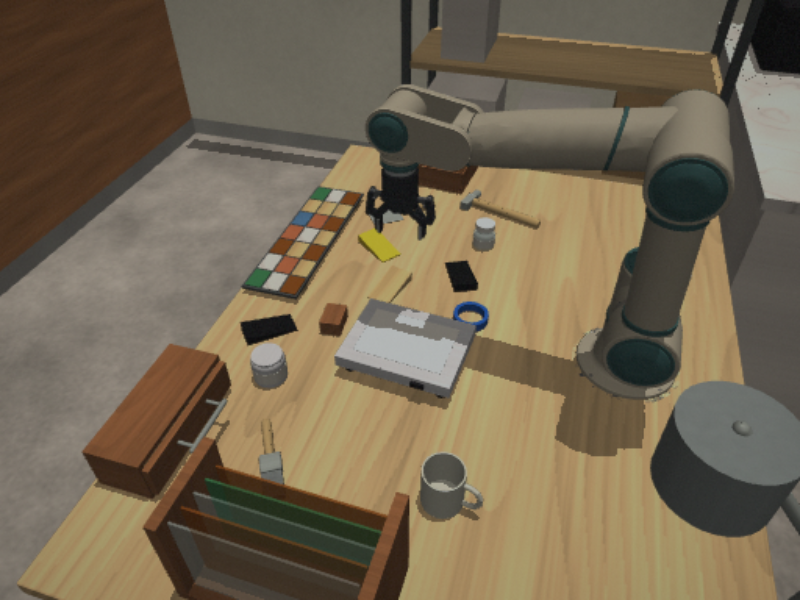

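Picture a shows the box at about (495,315), the wooden wedge at (382,298) in the 800 px view with its thin end towards the box, the offcut at (410,362), tape at (466,256), and black/yellow look-alikes elsewhere. Picture b agrees. Next I'll back-project.

```bash
cat > h.py <<'E'
import numpy as np,cv2
from scipy.spatial.transform import Rotation as R
def cloud(p,T=None):
    z=np.asarray(p['z_map'],float);v,u=np.mgrid[:z.shape[0],:z.shape[1]]
    c=np.stack([(u-p['cx'])*z/p['fx'],-(v-p['cy'])*z/p['fy'],-z],-1)
    if T is None: w=c@R.from_quat(p['attitude']).as_matrix().T+p['position']
    else: w=c@T[:3,:3].T+T[:3,3]
    w[z==0]=np.nan
    return w
def rect(P):
    (c,s,a)=cv2.minAreaRect((P[:,:2]*1000).astype(np.float32));return np.round(c,1),np.round(s,1),round(a,1)
E
python3 - <<'E'
import numpy as np,cv2
from h import *
for n in("scene","side"):
    p=dict(np.load(f"pics/{n}.npz"));W=cloud(p)
    z=W[...,2]
    m=((abs(z-.062)<.006)&(abs(W[...,0]-.5)<.3)&(abs(W[...,1])<.3)).astype(np.uint8)
    k,l,st,ce=cv2.connectedComponentsWithStats(m)
    i=1+st[1:,4].argmax();P=W[l==i];print(n,'box',rect(P),len(P),np.median(P[:,2]))
    uv={'scene':(245,190),'side':(250,183)}[n]
    q=W[uv[1],uv[0]];print('wedge pix',q)
    bz=np.median(z[(np.hypot(W[...,0]-q[0],W[...,1]-q[1])<.2)&(abs(z)<.008)]);print('bench',bz)
    m=((z-bz>.003)&(z<.035)&(np.hypot(W[...,0]-q[0],W[...,1]-q[1])<.1)).astype(np.uint8)
    m=cv2.morphologyEx(m,cv2.MORPH_OPEN,np.ones((2,2)))
    k,l,st,ce=cv2.connectedComponentsWithStats(m)
    for i in range(1,k):
        if st[i,4]>25:
            P=W[l==i];print(st[i],rect(P),P.mean(0).round(3),P[:,2].max())
            A=np.c_[P[:,:2],np.ones(len(P))];print('grad',np.linalg.lstsq(A,P[:,2],rcond=None)[0].round(3))
E
```

```text
scene box (array([470.8, 130.8]), array([201.5, 263.5]), 85.8) 3948 0.061975734717534814
wedge pix [ 0.57772614 -0.08971834  0.01039109]
bench 0.00012569347887469995
[229 175  32  31 506] (array([580.2, -90.8]), array([119.1,  70.2]), 73.4) [ 0.582 -0.093  0.013] 0.0258922923449465
grad [-0.03  -0.149  0.016]
side box (array([469.1, 133.2]), array([206.7, 259.8]), 85.5) 3210 0.06192134427032053
wedge pix [ 0.57425497 -0.08568986  0.01253961]
bench 0.00025693836295404004
[240 171  25  23 323] (array([575.9, -71.6]), array([187.4,  66. ]), 83.1) [ 0.57  -0.095  0.012] 0.059601514345826945
grad [ 0.081 -0.11  -0.045]
```

```bash
cat >> h.py <<'E'
def wcloud(arm,vision):
    s=arm.sense();p=vision.camera("wrist")
    T=np.eye(4);T[:3,:3]=R.from_quat(s['orientation']).as_matrix();T[:3,3]=s['position']
    return s,p,cloud(p,T@p['tool_from_camera'])
def wedge(W,p,q,r=.09,lo=.002):
    z=W[...,2];d=np.hypot(W[...,0]-q[0],W[...,1]-q[1])
    bz=np.median(z[(d<.2)&(abs(z)<.01)])
    m=((z-bz>lo)&(z<.03)&(d<r)).astype(np.uint8)
    m=cv2.morphologyEx(m,cv2.MORPH_OPEN,np.ones((3,3)))
    k,l,st,ce=cv2.connectedComponentsWithStats(m)
    i=1+st[1:,4].argmax();P=W[l==i];A=np.c_[P[:,:2],np.ones(len(P))]
    g=np.linalg.lstsq(A,P[:,2],rcond=None)[0]
    print('bench',bz,'wedge',rect(P),len(P),'zmax',P[:,2].max(),'grad',g.round(3),'heading',np.degrees(np.arctan2(-g[1],-g[0])))
    return l==i
E
python3 - <<'E'
from rig import arm, vision
from h import *
s,p,W=wcloud(arm,vision)
print(p['tool_from_camera'].round(3))
z=W[...,2];P=W[(abs(z-.062)<.006)&(W[...,1]>-.03)&(W[...,1]<.3)];print('box',rect(P),len(P),np.median(P[:,2]))
m=wedge(W,p,(.580,-.085))
c=p['color'].copy();c[m]=c[m]//2+[100,0,0]
cv2.imwrite("pics/c.png",cv2.cvtColor(c.astype(np.uint8),cv2.COLOR_RGB2BGR))
E
```

```text
[[-0.002  0.948  0.319  0.082]
 [ 1.     0.001  0.001 -0.001]
 [ 0.     0.319 -0.948  0.029]
 [ 0.     0.     0.     1.   ]]
box (array([467.5,  96.2]), array([133.3, 260.2]), 85.8) 40588 0.06357604346496115
bench 0.001488239198840613 wedge (array([580.5, -93.6]), array([120.7,  60.7]), 75.4) 4605 zmax 0.025351885518988704 grad [-0.024 -0.16   0.013] heading 81.3616416529903
```

View pics/c.png

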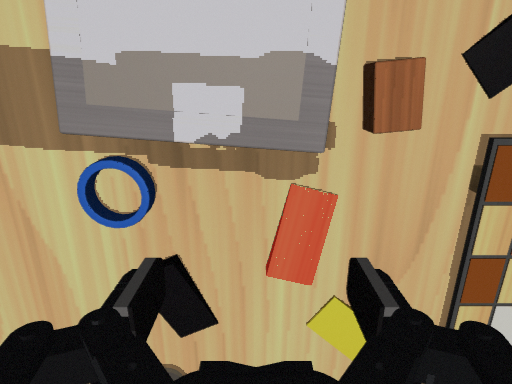

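Wrist view: the wooden wedge is highlighted at (300,235), the box corner is at (325,150), the yellow look-alike is at (345,325) and clear of the wedge's thick end, and the tape is at (117,192). I estimate the foot at (0.569, 0.049), the wedge centre at (0.580, −0.094) and its heading at 75.4°. Next I close the fingers and go above the corner.

Emit:
play_rows:
  plan:
    - [0, 0.01, 0.01, 0.035, 0, 0, 0]
    - [0, 0.02, 0.02, 0.07, 0, 0, 0]
    - [0, 0.03, 0.03, 0.105, 0, 0, 0]
    - [0, 0.04, 0.04, 0.135, 0, 0, 0]
    - [0, 0.047, 0.043, 0.15, 0, 0, 0]

```text
time: 0.87
position: [0.5677, 0.0477, 0.2498]
orientation: [0.707, 0.707, -0.002, -0.002]
ft_force: [-0.1, 0.0, -0.7]
finger_gap: 0.0257
```

Emit:
play_rows:
  plan:
    - [0, 0, 0, 0.002, 0, 0, 0]
    - [0, 0, 0, 0.004, 0, 0, 0]
    - [0, 0, 0, 0.006, 0, 0, 0]
    - [0, 0, 0, 0.006, 0, 0, 0]
    - [0, 0, 0, 0.006, 0, 0, 0]

```text
time: 1.28
position: [0.5679, 0.0473, 0.2456]
orientation: [0.707, 0.707, -0.001, -0.001]
ft_force: [-0.4, -0.2, 1.4]
finger_gap: -0.0001
```

Emit:
play_rows:
  plan:
    - [0, 0, 0, 0.0015, 0, 0, 0]
    - [0, 0, 0, 0.003, 0, 0, 0]
    - [0, 0, 0, 0.0045, 0, 0, 0]
    - [0, 0, 0, 0.006, 0, 0, 0]
    - [0, 0, 0, 0.006, 0, 0, 0]

```text
time: 1.7
position: [0.5677, 0.0472, 0.2392]
orientation: [0.707, 0.707, -0.001, -0.001]
ft_force: [-0.4, -0.4, -0.5]
finger_gap: 0.0001
```

Emit:
play_rows:
  plan:
    - [0, 0, 0, 0.0015, 0, 0, 0]
    - [0, 0, 0, 0.003, 0, 0, 0]
    - [0, 0, 0, 0.0045, 0, 0, 0]
    - [0, 0, 0, 0.0045, 0, 0, 0]
    - [0, 0, 0, 0.0045, 0, 0, 0]

```text
time: 2.12
position: [0.5677, 0.0473, 0.2348]
orientation: [0.707, 0.707, -0.001, -0.001]
ft_force: [-0.9, -0.3, 0.9]
finger_gap: -0.0001
```

Emit:
play_rows:
  plan:
    - [0, 0, 0, 0.001, 0, 0, 0]
    - [0, 0, 0, 0.002, 0, 0, 0]
    - [0, 0, 0, 0.003, 0, 0, 0]
    - [0, 0, 0, 0.003, 0, 0, 0]
    - [0, 0, 0, 0.003, 0, 0, 0]

```text
time: 2.53
position: [0.5679, 0.0472, 0.232]
orientation: [0.707, 0.707, -0.001, -0.001]
ft_force: [2.3, -3.5, 3.6]
finger_gap: 0.0001
```

Emit:
play_rows:
  plan:
    - [0, 0, 0, 0.001, 0, 0, 0]
    - [0, 0, 0, 0.002, 0, 0, 0]
    - [0, 0, 0, 0.002, 0, 0, 0]
    - [0, 0, 0, 0.002, 0, 0, 0]
    - [0, 0, 0, 0.002, 0, 0, 0]

```text
time: 2.95
position: [0.5679, 0.0472, 0.23]
orientation: [0.707, 0.707, -0.001, -0.001]
ft_force: [2.5, -2.1, 3.4]
finger_gap: -0.0004
```

Emit:
play_rows:
  plan:
    - [0, 0, 0, 0.001, 0, 0, 0]
    - [0, 0, 0, 0.002, 0, 0, 0]
    - [0, 0, 0, 0.002, 0, 0, 0]
    - [0, 0, 0, 0.002, 0, 0, 0]
    - [0, 0, 0, 0.002, 0, 0, 0]

```text
time: 3.37
position: [0.5679, 0.0473, 0.2279]
orientation: [0.707, 0.707, -0.001, -0.001]
ft_force: [1.4, -1.0, 1.7]
finger_gap: -0.0003
```

```bash
python3 - <<'E'
from rig import arm, vision
from h import *
p=vision.camera("scene");W=cloud(p);z=W[...,2]
P=W[(abs(z-.06)<.012)&(np.hypot(W[...,0]-.45,W[...,1]-.15)<.09)];A=np.c_[P[:,:2],np.ones(len(P))]
g=np.linalg.lstsq(A,P[:,2],rcond=None)[0];print(g,np.hypot(*g[:2]))
print(arm.sense()['ft_force'],arm.sense()['position'])
E
```

```text
[-0.03153785  0.03796342  0.07226189] 0.049354404535714956
[ 1.35632346 -1.07486111  2.0492101 ] [0.56788188 0.04730091 0.22793513]
```

The box rocked with a tilt of 0.049 rad. I lift off gently and go behind the wedge.

Emit:
play_rows:
  plan:
    - [0, 0, 0, -0.003, 0, 0, 0]
    - [0, 0, 0, -0.006, 0, 0, 0]
    - [0, 0, 0, -0.01, 0, 0, 0]
    - [0, 0, 0, -0.025, 0, 0, 0]
    - [0, 0, 0, -0.05, 0, 0, 0]

```text
time: 3.83
position: [0.5672, 0.0473, 0.2755]
orientation: [0.707, 0.707, -0.003, -0.003]
ft_force: [-0.2, 0.7, -0.2]
finger_gap: -0.0002
```

Emit:
play_rows:
  plan:
    - [0.02, -0.04, 0, -0.01, 0, 0, 4]
    - [0.02, -0.08, 0, -0.01, 0, 0, 8]
    - [0.02, -0.12, -0.003, -0.01, 0, 0, 12]
    - [0.02, -0.16, -0.006, -0.01, 0, 0, 14.6]
    - [0.02, -0.2, -0.009, -0.01, 0, 0, 14.6]

```text
time: 4.25
position: [0.5577, -0.1542, 0.2858]
orientation: [0.792, 0.611, -0.004, -0.003]
ft_force: [-0.3, 0.3, -0.9]
finger_gap: 0.0198
```

Emit:
play_rows:
  plan:
    - [0.02, -0.025, 0.003, 0, 0, 0, 0]
    - [0.02, -0.025, 0.003, 0, 0, 0, 0]
    - [0.02, -0.025, 0.003, 0, 0, 0, 0]
    - [0.02, -0.025, 0.003, 0, 0, 0, 0]
    - [0.02, -0.025, 0.003, 0, 0, 0, 0]

```text
time: 4.67
position: [0.5545, -0.178, 0.2858]
orientation: [0.791, 0.611, -0.004, -0.003]
ft_force: [0.2, -0.8, -0.2]
finger_gap: 0.0199
```

```bash
python3 - <<'E'
from rig import arm, vision
from h import *
s,p,W=wcloud(arm,vision);print(s['position'],s['finger_gap'],s['ft_force'],R.from_quat(s['orientation']).as_matrix()[:,0])
m=wedge(W,p,(.580,-.085))
c=p['color'].copy();c[m]=c[m]//2+[100,0,0]
cv2.imwrite("pics/d.png",cv2.cvtColor(c.astype(np.uint8),cv2.COLOR_RGB2BGR))
p=vision.camera("scene");W=cloud(p);z=W[...,2]
P=W[(abs(z-.06)<.012)&(np.hypot(W[...,0]-.45,W[...,1]-.15)<.09)];A=np.c_[P[:,:2],np.ones(len(P))]
g=np.linalg.lstsq(A,P[:,2],rcond=None)[0];print('tilt',np.hypot(*g[:2]))
P=W[(abs(z-.062)<.006)&(abs(W[...,0]-.47)<.16)&(abs(W[...,1]-.13)<.14)];print('box',rect(P))
E
```

```text
[ 0.5544508  -0.17799602  0.28579775] 0.019882568925663032 [ 0.21035199 -0.84637102 -0.23748511] [ 0.25278011  0.96752215 -0.00176251]
bench 0.0016022353809402867 wedge (array([579.9, -97.9]), array([109.1,  60.2]), 75.6) 13632 zmax 0.026135233706169853 grad [-0.042 -0.161  0.024] heading 75.31886334233532
tilt 0.005525406216496068
box (array([471.3, 133.6]), array([207.7, 263.2]), 85.2)
```

View pics/d.png

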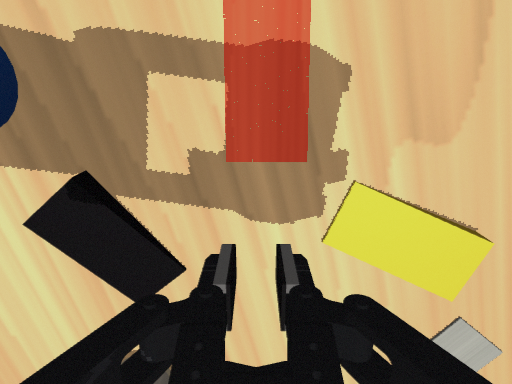

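The wedge is now aligned with the tool, with its thick face at row 160 and the look-alikes on both sides clear of the descent spot. I descend.

Emit:
play_rows:
  plan:
    - [0.02, 0, 0.004, 0.03, 0, 0, 0]
    - [0.02, 0, 0.004, 0.06, 0, 0, 0]
    - [0.02, 0, 0.004, 0.085, 0, 0, 0]
    - [0.02, 0, 0.004, 0.1, 0, 0, 0]
    - [0.02, 0, 0.004, 0.104, 0, 0, 0]

```text
time: 5.18
position: [0.5565, -0.1776, 0.1783]
orientation: [0.791, 0.612, -0.005, -0.006]
ft_force: [-0.3, 0.3, 0.1]
finger_gap: 0.02
```

Emit:
play_rows:
  plan:
    - [0.02, 0.004, 0, 0, 0, 0, 0]
    - [0.02, 0.008, 0, 0, 0, 0, 0]
    - [0.02, 0.012, 0, 0, 0, 0, 0]
    - [0.02, 0.014, 0, 0, 0, 0, 0]
    - [0.02, 0.014, 0, 0, 0, 0, 0]

```text
time: 5.6
position: [0.5606, -0.1635, 0.1795]
orientation: [0.791, 0.612, -0.005, -0.005]
ft_force: [0.1, -0.6, 0.4]
finger_gap: 0.0199
```

Emit:
play_rows:
  plan:
    - [0.02, 0.0055, -0.0008, 0, 0, 0, -1.3]
    - [0.02, 0.011, -0.0016, 0, 0, 0, -2.7]
    - [0.02, 0.0165, -0.0024, 0, 0, 0, -4.1]
    - [0.02, 0.022, -0.0032, 0, 0, 0, -5.4]
    - [0.02, 0.027, -0.004, 0, 0, 0, -6.8]

```text
time: 6.02
position: [0.5635, -0.1357, 0.1796]
orientation: [0.752, 0.659, -0.004, -0.005]
ft_force: [0.1, -0.8, 0.2]
finger_gap: 0.02
```

Emit:
play_rows:
  plan:
    - [0.02, 0.0055, 0, 0, 0, 0, -1.3]
    - [0.02, 0.011, 0, 0, 0, 0, -2.7]
    - [0.02, 0.0165, 0, 0, 0, 0, -4.1]
    - [0.02, 0.022, 0, 0, 0, 0, -5.4]
    - [0.02, 0.025, 0, 0, 0, 0, -6.8]

```text
time: 6.43
position: [0.5669, -0.1101, 0.1796]
orientation: [0.711, 0.703, -0.004, -0.005]
ft_force: [-0.5, 0.3, -0.8]
finger_gap: 0.0201
```

```bash
python3 - <<'E'
from rig import arm, vision
from h import *
s,p,W=wcloud(arm,vision);print(s['position'],s['ft_force'],R.from_quat(s['orientation']).as_matrix()[:,0])
c=p['color']
for n in("scene","side"):
    p=vision.camera(n);W=cloud(p);wedge(W,p,(.572,-.045),r=.09)
cv2.imwrite("pics/e.png",cv2.cvtColor(c,cv2.COLOR_RGB2BGR))
E
```

```text
[ 0.56690456 -0.11006778  0.17959657] [-0.52878079  0.33736416 -0.80744531] [0.0101514  0.99994644 0.00201594]
bench 0.00016859668843172138 wedge (array([578.3, -54.8]), array([139.2,  65.7]), 76.4) 520 zmax 0.027970443017516056 grad [-0.046 -0.123  0.035] heading 69.2557844690032
bench 6.036373747742019e-05 wedge (array([574.4, -69.9]), array([94.6, 63. ]), 78.4) 238 zmax 0.028122239427338602 grad [ 0.02  -0.107 -0.002] heading 100.55427671564573
```

View pics/e.png

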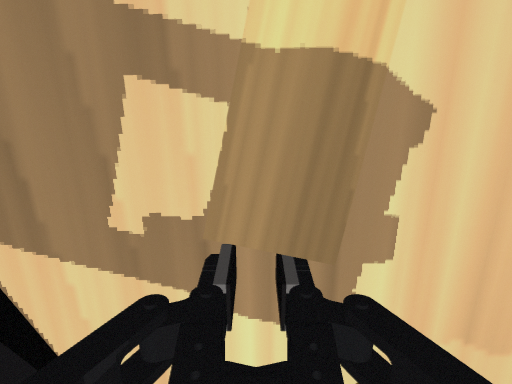

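The wedge slid forward but hardly turned: its thick face runs from (217,245) to (338,262), centred right of the fingers. I'll back off, measure, and push right of its centre.

Emit:
play_rows:
  plan:
    - [0.02, -0.008, 0, 0, 0, 0, 0]
    - [0.02, -0.02, 0, 0, 0, 0, 0]
    - [0.02, -0.035, 0, -0.02, 0, 0, 0]
    - [0.02, -0.05, 0, -0.05, 0, 0, 0]
    - [0.02, -0.065, 0, -0.08, 0, 0, 0]

```text
time: 7.0
position: [0.5665, -0.1776, 0.2594]
orientation: [0.712, 0.702, -0.005, -0.007]
ft_force: [0.3, 0.5, 0.2]
finger_gap: 0.02
```

```bash
python3 - <<'E'
from rig import arm, vision
from h import *
s,p,W=wcloud(arm,vision);print(s['position'],s['ft_force'],R.from_quat(s['orientation']).as_matrix()[:,0])
c=p['color'].copy();m=wedge(W,p,(.575,-.055),r=.09);P=W[m];
print(cv2.boxPoints(cv2.minAreaRect((P[:,:2]*1000).astype(np.float32))))
c[m]=c[m]//2+[100,0,0]
cv2.imwrite("pics/f.png",cv2.cvtColor(c,cv2.COLOR_RGB2BGR))
E
```

```text
[ 0.56645349 -0.17762458  0.25935424] [0.33952557 0.45773359 0.16572892] [0.01336452 0.99990723 0.00263199]
bench 0.0015211558961876759 wedge (array([576.6, -68.5]), array([57.9, 60.5]), 77.2) 9229 zmax 0.026504055098717755 grad [-0.038 -0.16   0.031] heading 76.62130756075587
[[ 540.76013   -90.0597  ]
 [ 599.724    -103.416245]
 [ 612.5154    -46.947136]
 [ 553.5515    -33.59059 ]]
```

The wedge is at heading 77°, with the foot 33 mm left of its centre line. I'll nudge its right flank towards the thin end with closed fingers, which should pivot it about the thick end to about 90°.

Emit:
play_rows:
  plan:
    - [0, 0.03, 0.015, 0, 0, 0, 0]
    - [0, 0.065, 0.03, 0, 0, 0, 0]
    - [0, 0.1, 0.045, 0, 0, 0, 0]
    - [0, 0.13, 0.06, 0, 0, 0, 0]
    - [0, 0.155, 0.0755, 0, 0, 0, 0]

```text
time: 7.47
position: [0.6462, -0.0259, 0.2669]
orientation: [0.713, 0.702, -0.002, -0.0]
ft_force: [-0.2, 0.5, 0.1]
finger_gap: 0.0004
```

Emit:
play_rows:
  plan:
    - [0, 0, 0, 0.025, 0, 0, 0]
    - [0, 0, 0, 0.05, 0, 0, 0]
    - [0, 0, 0, 0.07, 0, 0, 0]
    - [0, 0, 0, 0.08, 0, 0, 0]
    - [0, 0, 0, 0.081, 0, 0, 0]

```text
time: 7.88
position: [0.6451, -0.027, 0.1828]
orientation: [0.713, 0.701, -0.004, -0.002]
ft_force: [0.2, 0.2, -0.1]
finger_gap: -0.0002
```

Emit:
play_rows:
  plan:
    - [0, 0.003, 0, 0.005, 0, 0, 0]
    - [0, 0.003, -0.003, 0.0055, 0, 0, 0]
    - [0, 0.003, -0.007, 0.0055, 0, 0, 0]
    - [0, 0.003, -0.011, 0.0055, 0, 0, 0]
    - [0, 0.003, -0.015, 0.0055, 0, 0, 0]

```text
time: 8.3
position: [0.6299, -0.0239, 0.1786]
orientation: [0.713, 0.701, -0.004, -0.002]
ft_force: [0.6, -0.3, -0.2]
finger_gap: -0.0
```

Emit:
play_rows:
  plan:
    - [0, 0, -0.0035, 0, 0, 0, 0]
    - [0, 0, -0.007, 0, 0, 0, 0]
    - [0, 0, -0.0105, 0, 0, 0, 0]
    - [0, 0, -0.014, 0, 0, 0, 0]
    - [0, 0, -0.016, 0, 0, 0, 0]

```text
time: 8.72
position: [0.6135, -0.0236, 0.1788]
orientation: [0.713, 0.701, -0.004, -0.002]
ft_force: [-0.0, 0.7, 0.5]
finger_gap: -0.0001
```

```bash
python3 - <<'E'
from rig import arm, vision
from h import *
s,p,W=wcloud(arm,vision);print(s['position'],s['ft_force'])
cv2.imwrite("pics/g.png",cv2.cvtColor(p['color'],cv2.COLOR_RGB2BGR))
E
```

```text
[ 0.61349857 -0.02357336  0.1788285 ] [-0.01322004  0.7109828   0.4743381 ]
```

View pics/g.png

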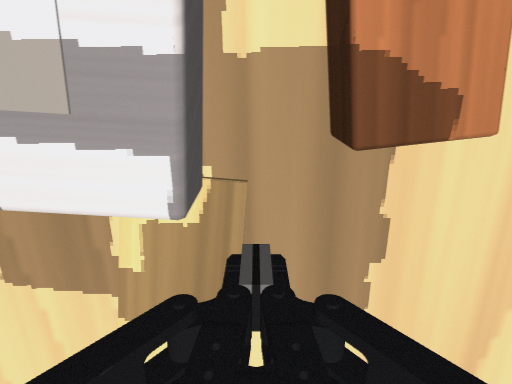

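The wedge's right edge is now nearly vertical at column 245, with the thin end at row 178 next to the box corner. I nudge another 6 mm, then back off.

Emit:
play_rows:
  plan:
    - [0, 0, -0.003, 0, 0, 0, 0]
    - [0, 0, -0.006, 0, 0, 0, 0]
    - [0, 0, -0.006, 0, 0, 0, 0]
    - [0, 0, 0.005, 0, 0, 0, 0]
    - [0, 0, 0.02, 0, 0, 0, 0]

```text
time: 9.18
position: [0.6331, -0.0239, 0.1784]
orientation: [0.713, 0.701, -0.004, -0.002]
ft_force: [0.8, 0.2, -0.4]
finger_gap: -0.0002
```

Emit:
play_rows:
  plan:
    - [0, 0, 0.005, -0.03, 0, 0, 0]
    - [0, -0.03, 0, -0.06, 0, 0, 0]
    - [0, -0.07, -0.015, -0.08, 0, 0, 0]
    - [0, -0.11, -0.03, -0.08, 0, 0, 0]
    - [0.02, -0.14, -0.045, -0.08, 0, 0, 0]

```text
time: 9.6
position: [0.5864, -0.1644, 0.2615]
orientation: [0.713, 0.701, -0.003, -0.0]
ft_force: [0.3, -0.7, -0.6]
finger_gap: 0.011
```

Emit:
play_rows:
  plan:
    - [0.02, -0.01, -0.012, 0, 0, 0, 0]
    - [0.02, -0.01, -0.012, 0, 0, 0, 0]
    - [0.02, -0.01, -0.012, 0, 0, 0, 0]
    - [0.02, -0.01, -0.012, 0, 0, 0, 0]
    - [0.02, -0.01, -0.012, 0, 0, 0, 0]

```text
time: 10.02
position: [0.5747, -0.1731, 0.2614]
orientation: [0.712, 0.702, -0.003, -0.0]
ft_force: [0.4, 0.4, 0.1]
finger_gap: 0.0199
```

```bash
python3 - <<'E'
from rig import arm, vision
from h import *
s,p,W=wcloud(arm,vision);print(s['position'],s['ft_force'],R.from_quat(s['orientation']).as_matrix()[:,0])
m=wedge(W,p,(.575,-.055),r=.09);P=W[m]
print(cv2.boxPoints(cv2.minAreaRect((P[:,:2]*1000).astype(np.float32))))
p=vision.camera("scene");W=cloud(p);z=W[...,2]
P=W[(abs(z-.062)<.006)&(abs(W[...,0]-.47)<.16)&(abs(W[...,1]-.13)<.14)];print('box',rect(P));wedge(W,p,(.572,-.04),r=.075)
E
```

```text
[ 0.57474202 -0.17311224  0.26138406] [0.42723077 0.39010274 0.05253512] [ 0.0142699   0.99989023 -0.0039878 ]
bench 0.001531537194901872 wedge (array([566.4, -72.4]), array([60.4, 60.4]), 88.4) 10353 zmax 0.02628430751655153 grad [-0.006 -0.166  0.011] heading 87.92415052950005
[[ 535.369    -101.739136]
 [ 595.7201   -103.42894 ]
 [ 597.4114    -43.025482]
 [ 537.0603    -41.33568 ]]
box (array([472. , 130.2]), array([202.1, 263. ]), 85.8)
bench 0.0002122942660405247 wedge (array([566.8, -42.8]), array([121.2,  71.6]), 84.3) 505 zmax 0.02780818057554013 grad [-0.033 -0.146  0.025] heading 77.26705042529629
```

The wedge is now at heading 88.4°, its centre line passes within about 2 mm of the foot, and the box hasn't moved. I descend behind it and push straight.

Emit:
play_rows:
  plan:
    - [0.02, 0, -0.009, 0.025, 0, 0, 0]
    - [0.02, 0.005, -0.009, 0.05, 0, 0, 0]
    - [0.02, 0.01, -0.009, 0.07, 0, 0, 0]
    - [0.02, 0.02, -0.009, 0.08, 0, 0, 0]
    - [0.02, 0.03, -0.009, 0.082, 0, 0, 0]

```text
time: 10.53
position: [0.5652, -0.142, 0.1767]
orientation: [0.712, 0.702, -0.004, -0.002]
ft_force: [-0.2, 1.0, -0.3]
finger_gap: 0.0201
```

Emit:
play_rows:
  plan:
    - [0.02, 0.005, 0, 0, 0, 0, 0.4]
    - [0.02, 0.01, 0, 0, 0, 0, 0.8]
    - [0.02, 0.015, 0, 0, 0, 0, 0.8]
    - [0.02, 0.02, 0, 0, 0, 0, 0.8]
    - [0.02, 0.025, 0, 0, 0, 0, 0.8]

```text
time: 10.95
position: [0.5659, -0.1166, 0.1777]
orientation: [0.717, 0.697, -0.004, -0.002]
ft_force: [1.3, 0.7, -0.1]
finger_gap: 0.0202
```

Emit:
play_rows:
  plan:
    - [0.02, 0.004, 0, 0, 0, 0, 0]
    - [0.02, 0.008, 0, 0, 0, 0, 0]
    - [0.02, 0.012, 0, 0, 0, 0, 0]
    - [0.02, 0.016, 0, 0, 0, 0, 0]
    - [0.02, 0.02, 0, 0, 0, 0, 0]

```text
time: 11.37
position: [0.5665, -0.0964, 0.1777]
orientation: [0.717, 0.697, -0.004, -0.001]
ft_force: [-0.4, -0.4, 0.3]
finger_gap: 0.0201
```

Emit:
play_rows:
  plan:
    - [0.02, 0.004, 0, 0, 0, 0, 0]
    - [0.02, 0.008, 0, 0, 0, 0, 0]
    - [0.02, 0.012, 0, 0, 0, 0, 0]
    - [0.02, 0.016, 0, 0, 0, 0, 0]
    - [0.02, 0.02, 0, 0, 0, 0, 0]

```text
time: 11.78
position: [0.5671, -0.076, 0.1777]
orientation: [0.717, 0.697, -0.004, -0.001]
ft_force: [0.2, -0.6, 0.5]
finger_gap: 0.02
```

```bash
python3 - <<'E'
from rig import arm, vision
from h import *
s,p,W=wcloud(arm,vision);print(s['position'],s['ft_force'])
cv2.imwrite("pics/i.png",cv2.cvtColor(p['color'],cv2.COLOR_RGB2BGR))
E
```

```text
[ 0.56705883 -0.07602341  0.17767496] [ 0.19700535 -0.64157187  0.45768803]
```

View pics/i.png

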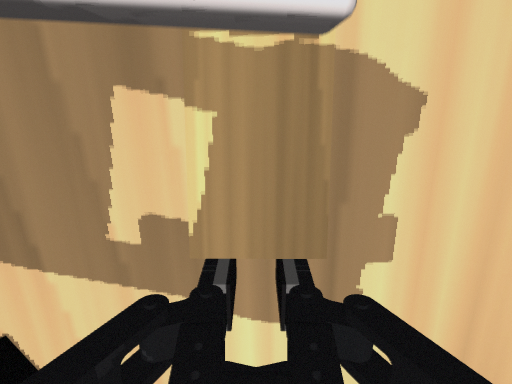

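The wedge is square to the fingers (face at row 258) and entering under the box edge. I advance in small steps and watch the force.

Emit:
play_rows:
  plan:
    - [0.02, 0.0015, 0, 0, 0, 0, 0]
    - [0.02, 0.003, 0, 0, 0, 0, 0]
    - [0.02, 0.0045, 0, 0, 0, 0, 0]
    - [0.02, 0.006, 0, 0, 0, 0, 0]
    - [0.02, 0.007, 0, 0, 0, 0, 0]

```text
time: 12.25
position: [0.5673, -0.0683, 0.1776]
orientation: [0.717, 0.697, -0.004, -0.002]
ft_force: [-0.6, -0.8, 0.5]
finger_gap: 0.0199
```

Emit:
play_rows:
  plan:
    - [0.02, 0.001, 0, 0, 0, 0, 0]
    - [0.02, 0.002, 0, 0, 0, 0, 0]
    - [0.02, 0.003, 0, 0, 0, 0, 0]
    - [0.02, 0.004, 0, 0, 0, 0, 0]
    - [0.02, 0.005, 0, 0, 0, 0, 0]

```text
time: 12.67
position: [0.5674, -0.0633, 0.1776]
orientation: [0.717, 0.697, -0.004, -0.002]
ft_force: [0.0, -1.6, 0.2]
finger_gap: 0.0202
```

Emit:
play_rows:
  plan:
    - [0.02, 0.001, 0, 0, 0, 0, 0]
    - [0.02, 0.002, 0, 0, 0, 0, 0]
    - [0.02, 0.003, 0, 0, 0, 0, 0]
    - [0.02, 0.004, 0, 0, 0, 0, 0]
    - [0.02, 0.004, 0, 0, 0, 0, 0]

```text
time: 13.08
position: [0.5675, -0.059, 0.1776]
orientation: [0.717, 0.697, -0.004, -0.002]
ft_force: [-0.7, 0.4, -0.3]
finger_gap: 0.0199
```

Emit:
play_rows:
  plan:
    - [0.02, 0.001, 0, 0, 0, 0, 0]
    - [0.02, 0.002, 0, 0, 0, 0, 0]
    - [0.02, 0.003, 0, 0, 0, 0, 0]
    - [0.02, 0.004, 0, 0, 0, 0, 0]
    - [0.02, 0.004, 0, 0, 0, 0, 0]

```text
time: 13.5
position: [0.5676, -0.0548, 0.1775]
orientation: [0.717, 0.697, -0.004, -0.002]
ft_force: [-0.5, -0.2, -0.6]
finger_gap: 0.0203
```

Emit:
play_rows:
  plan:
    - [0.02, 0.001, 0, 0, 0, 0, 0]
    - [0.02, 0.002, 0, 0, 0, 0, 0]
    - [0.02, 0.003, 0, 0, 0, 0, 0]
    - [0.02, 0.003, 0, 0, 0, 0, 0]
    - [0.02, 0.003, 0, 0, 0, 0, 0]

```text
time: 13.92
position: [0.5677, -0.0518, 0.1775]
orientation: [0.717, 0.697, -0.004, -0.002]
ft_force: [0.7, 0.1, 0.6]
finger_gap: 0.0202
```

Emit:
play_rows:
  plan:
    - [0.02, 0.001, 0, 0, 0, 0, 0]
    - [0.02, 0.002, 0, 0, 0, 0, 0]
    - [0.02, 0.003, 0, 0, 0, 0, 0]
    - [0.02, 0.003, 0, 0, 0, 0, 0]
    - [0.02, 0.003, 0, 0, 0, 0, 0]

```text
time: 14.33
position: [0.5678, -0.049, 0.1775]
orientation: [0.717, 0.697, -0.004, -0.002]
ft_force: [0.0, -4.3, 0.2]
finger_gap: 0.0203
```

Emit:
play_rows:
  plan:
    - [0.02, 0.001, 0, 0, 0, 0, 0]
    - [0.02, 0.002, 0, 0, 0, 0, 0]
    - [0.02, 0.003, 0, 0, 0, 0, 0]
    - [0.02, 0.003, 0, 0, 0, 0, 0]
    - [0.02, 0.003, 0, 0, 0, 0, 0]

```text
time: 14.75
position: [0.5679, -0.0463, 0.1776]
orientation: [0.717, 0.697, -0.004, -0.001]
ft_force: [-0.5, -5.5, -0.7]
finger_gap: 0.0204
```

The push force jumped to 4.3 N, then 5.5 N, so the wedge is seated. I back off and check tilt and position.

Emit:
play_rows:
  plan:
    - [0.02, -0.003, 0, 0, 0, 0, 0]
    - [0.02, -0.012, 0, 0, 0, 0, 0]
    - [0.02, -0.025, 0, 0, 0, 0, 0]
    - [0.02, -0.04, 0, 0, 0, 0, 0]
    - [0.02, -0.05, 0, -0.02, 0, 0, 0]

```text
time: 15.17
position: [0.5652, -0.0977, 0.1939]
orientation: [0.717, 0.697, -0.006, -0.004]
ft_force: [-0.9, 1.0, -0.6]
finger_gap: 0.02
```

```bash
python3 - <<'E'
from rig import arm, vision
from h import *
s,p,W=wcloud(arm,vision);print(s['position'],s['ft_force'],R.from_quat(s['orientation']).as_matrix()[:,0])
m=wedge(W,p,(.569,0),r=.09);P=W[m]
print(cv2.boxPoints(cv2.minAreaRect((P[:,:2]*1000).astype(np.float32))))
for n in("scene","side"):
    p=vision.camera(n);W=cloud(p);z=W[...,2]
    P=W[(abs(z-.06)<.012)&(np.hypot(W[...,0]-.45,W[...,1]-.15)<.09)];A=np.c_[P[:,:2],np.ones(len(P))]
    g=np.linalg.lstsq(A,P[:,2],rcond=None)[0];print('tilt',g[:2],np.hypot(*g[:2]))
    P=W[(abs(z-.062)<.006)&(abs(W[...,0]-.47)<.16)&(abs(W[...,1]-.13)<.14)];print('box',rect(P))
E
```

```text
[ 0.56518363 -0.09769865  0.19386752] [-0.88350874  0.95377246 -0.57492213] [ 0.02826084  0.99959843 -0.00207385]
bench 0.001480473016355871 wedge (array([568.4,  -9.3]), array([54.3, 60.6]), 88.0) 19310 zmax 0.02637218105995448 grad [-0.007 -0.166  0.022] heading 87.73788327304703
[[537.1296   -35.38295 ]
 [597.66583  -37.522896]
 [599.5838    16.734066]
 [539.04755   18.874012]]
tilt [ 0.00034212 -0.0110062 ] 0.011011516739104166
box (array([471.5, 130.9]), array([202.2, 264. ]), 85.9)
tilt [ 0.00177131 -0.00934652] 0.009512883783162696
box (array([470. , 135.9]), array([211.6, 260.8]), 85.8)
```

```bash
python3 - <<'E'
from rig import vision
from h import *
for n in("scene","side"):
  G=[]
  for p in (dict(np.load(f"pics/{n}.npz")),vision.camera(n),vision.camera(n)):
    W=cloud(p);z=W[...,2]
    for c,r in(((.45,.15),.09),((.47,.131),.1)):
        P=W[(abs(z-.062)<.005)&(np.hypot(W[...,0]-c[0],W[...,1]-c[1])<r)];A=np.c_[P[:,:2],np.ones(len(P))]
        G.append(np.linalg.lstsq(A,P[:,2],rcond=None)[0][:2].round(4))
  print(n,G)
E
```

```text
scene [array([-0.0009, -0.0018]), array([-0.0024,  0.0017]), array([-0.0007, -0.0057]), array([-0.0008, -0.0026]), array([ 0.003 , -0.0044]), array([ 0.0018, -0.0011])]
side [array([-0.0012, -0.0047]), array([-0.0005, -0.0005]), array([ 0.0018, -0.0049]), array([ 0.0011, -0.0007]), array([ 0.0027, -0.0042]), array([ 0.0025, -0.001 ])]
```

The tilt has changed by about 0.004 rad, so the box is level, and it hasn't shifted. Now I press the corner again.

Emit:
play_rows:
  plan:
    - [0, 0, 0, -0.035, 0, 0, 0]
    - [0, 0.01, 0, -0.065, 0, 0, 0]
    - [0, 0.04, 0, -0.07, 0, 0, 0]
    - [0, 0.075, 0, -0.07, 0, 0, 0]
    - [0, 0.11, 0, -0.07, 0, 0, 0]

```text
time: 15.93
position: [0.5699, 0.0158, 0.2667]
orientation: [0.717, 0.697, -0.004, -0.002]
ft_force: [-0.2, 0.5, -0.7]
finger_gap: -0.0
```

Emit:
play_rows:
  plan:
    - [0, 0.025, 0, 0.003, 0, 0, 0]
    - [0, 0.034, 0, 0.01, 0, 0, 0]
    - [0, 0.034, 0, 0.018, 0, 0, 0]
    - [0, 0.034, 0, 0.022, 0, 0, 0]
    - [0, 0.034, 0, 0.022, 0, 0, 0]

```text
time: 16.35
position: [0.5702, 0.0487, 0.2424]
orientation: [0.717, 0.697, -0.005, -0.003]
ft_force: [-0.3, -0.7, -0.6]
finger_gap: -0.0003
```

Emit:
play_rows:
  plan:
    - [0, 0, 0, 0.0015, 0, 0, 0]
    - [0, 0, 0, 0.003, 0, 0, 0]
    - [0, 0, 0, 0.0045, 0, 0, 0]
    - [0, 0, 0, 0.006, 0, 0, 0]
    - [0, 0, 0, 0.006, 0, 0, 0]

```text
time: 16.77
position: [0.5701, 0.0483, 0.2362]
orientation: [0.717, 0.697, -0.005, -0.003]
ft_force: [-0.3, -0.3, -0.5]
finger_gap: -0.0001
```

Emit:
play_rows:
  plan:
    - [0, 0, 0, 0.0005, 0, 0, 0]
    - [0, 0, 0, 0.001, 0, 0, 0]
    - [0, 0, 0, 0.0015, 0, 0, 0]
    - [0, 0, 0, 0.0015, 0, 0, 0]
    - [0, 0, 0, 0.0015, 0, 0, 0]

```text
time: 17.18
position: [0.5702, 0.0483, 0.2353]
orientation: [0.717, 0.697, -0.005, -0.002]
ft_force: [-2.4, -2.0, 4.5]
finger_gap: -0.0
```

Emit:
play_rows:
  plan:
    - [0, 0, 0, 0.0005, 0, 0, 0]
    - [0, 0, 0, 0.001, 0, 0, 0]
    - [0, 0, 0, 0.001, 0, 0, 0]
    - [0, 0, 0, 0.001, 0, 0, 0]
    - [0, 0, 0, 0.001, 0, 0, 0]

```text
time: 17.6
position: [0.5703, 0.0482, 0.2352]
orientation: [0.717, 0.697, -0.005, -0.002]
ft_force: [-5.2, -1.8, 7.4]
finger_gap: -0.0
```

```bash
python3 - <<'E'
from rig import vision,arm
from h import *
print(arm.sense()['ft_force'])
for n in("scene","side"):
  for i in range(2):
    p=vision.camera(n);W=cloud(p);z=W[...,2]
    P=W[(abs(z-.062)<.005)&(np.hypot(W[...,0]-.47,W[...,1]-.131)<.1)];A=np.c_[P[:,:2],np.ones(len(P))]
    print(np.linalg.lstsq(A,P[:,2],rcond=None)[0][:2].round(4),arm.sense()['ft_force'])
E
```

```text
[-5.1549938  -1.7855772   7.37180587]
[ 0.0013 -0.001 ] [-4.2997308  -0.81203609  7.32157662]
[-0.0014 -0.0004] [-4.96241834 -1.45754483  7.86747602]
[ 0.0013 -0.0001] [-4.67254564 -1.09356435  7.78282742]
[ 0.001  -0.0003] [-3.83575974 -1.07645357  7.09904496]
```

The corner holds firm at about 7.5 N, with tilt around 0.001 rad. I release it, retreat and check.

Emit:
play_rows:
  plan:
    - [0, 0, 0, -0.001, 0, 0, 0]
    - [0, 0, 0, -0.003, 0, 0, 0]
    - [0, 0, 0, -0.01, 0, 0, 0]
    - [0, 0, 0, -0.04, 0, 0, 0]
    - [0, 0, 0, -0.08, 0, 0, 0]

```text
time: 18.22
position: [0.5703, 0.0486, 0.3125]
orientation: [0.717, 0.697, -0.008, -0.005]
ft_force: [1.0, -0.9, 0.6]
finger_gap: -0.0001
```

Emit:
play_rows:
  plan:
    - [0, -0.02, 0, -0.03, 0, 0, 0]
    - [0, -0.06, 0, -0.06, 0, 0, 0]
    - [0, -0.1, 0, -0.08, 0, 0, 0]
    - [0, -0.1, 0, -0.08, 0, 0, 0]
    - [0, -0.1, 0, -0.08, 0, 0, 0]

```text
time: 18.63
position: [0.5688, -0.0534, 0.3953]
orientation: [0.719, 0.695, -0.007, -0.003]
ft_force: [0.1, 0.2, 0.9]
finger_gap: -0.0003
```

```bash
python3 - <<'E'
from rig import vision,arm
from h import *
s,p,W=wcloud(arm,vision);print(s['position'],s['ft_force'])
m=wedge(W,p,(.569,0),r=.09)
cv2.imwrite("pics/z.png",cv2.cvtColor(p['color'],cv2.COLOR_RGB2BGR))
for n in("scene","side"):
    p=vision.camera(n);W=cloud(p);z=W[...,2]
    P=W[(abs(z-.062)<.005)&(np.hypot(W[...,0]-.47,W[...,1]-.131)<.1)];A=np.c_[P[:,:2],np.ones(len(P))]
    print(np.linalg.lstsq(A,P[:,2],rcond=None)[0][:2].round(4))
    P=W[(abs(z-.062)<.006)&(abs(W[...,0]-.47)<.16)&(abs(W[...,1]-.13)<.14)];print('box',rect(P))
E
```

```text
[ 0.56877428 -0.05342572  0.39534474] [0.05126372 0.19250081 0.89805366]
bench 0.0014613182097416022 wedge (array([568.8,  -5.2]), array([60.3, 61.2]), 88.3) 3255 zmax 0.026327388148038422 grad [-0.007 -0.166  0.022] heading 87.71107350115155
[ 0.0008 -0.0009]
box (array([472. , 134.2]), array([209.5, 262.1]), 86.5)
[ 0.002 -0.002]
box (array([469.8, 133.4]), array([205.2, 260.5]), 86.0)
```

View pics/z.png

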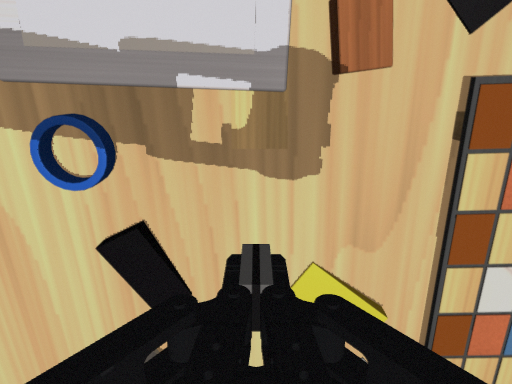

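The last view shows the wedge tucked under the box corner at about (240,120), with the tape, offcut and look-alikes where they were. Handing in.

```bash
python3 -c "
from rig import hand_in
print(hand_in())"
```

```text
the job is handed in; nothing more can be done
None
```

The wedge is under the short foot, the box no longer rocks, and the job was handed in at about 19 s; no verdict was reported.

- **First press:** pushing down on the loose corner tilted the box 0.049 rad. It rocked back level when I let go.
- **Wedge:** my first push slid it forward without turning it. I nudged its right side to line it up, then pushed it from the thick end with two fingers. I stopped when the push force rose to about 5.5 N. Its centre line ended within about 2 mm of where I estimate the foot to be.
- **Second press:** at about 7.5 N on the same corner the box stayed level, with a tilt of about 0.001 rad.
- **Last checks:** tilt was no more than about 0.003 rad and the wedge had not moved after the press. The box was within about 3 mm of its starting place. In the last view the tape, offcut and look-alikes had not visibly moved. The other bystanders were not in that view, but the arm never worked near them.

Two things are less certain:
- **Tilt readings:** the camera values scatter by a few mrad. Two readings straight after the push showed 0.010–0.011 rad, while repeats averaged about 0.003 rad.
- **Wedge force:** I could not measure the force still bearing on the foot. I infer it from the jamming force and the firm second press.

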